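# Clear the trimming station and hold its shield to the hinge

### The job

With the scraper block, sweep the three resin trimmings off the grey base plate of the trimming station onto the bench (do not touch them with the gripper), and only then take the shield from its stand. Stand the scraper back upright on the bench off the plate, then lift the shield out and bring its hinge knuckle in between the jamb's two knuckles so that the three holes line up and the hinge pin could be dropped through; do not ram it against the jamb. Finish while still holding the shield there, upright and in the air, its knuckle midway between the other two; do not let go, and leave the loose pin, tweezers, small dish and grid box alone.

Things in the scene. Friction and masses are not known exactly. Their poses are not given: they have to be found in the camera images.
- station: trimming station fixed to the bench: flat grey base plate 126 (x) x 110 (y) x 8 mm thick, top 8 mm above the bench; upright aluminium jamb block at its +x end (22 x 44 mm, up to 96 mm above the bench) with two steel hinge knuckles on its -x face. Origin: centre of the plate's underside, x toward the jamb, z up. Place and yaw vary
- jamb_bore (a point): midpoint between the jamb's two knuckles on their upright axis, 58 mm above the bench, at station x = +24, y = 0 mm; axes as station. Knuckles: upright tubes, 22 mm outside, 14 mm bore, spanning 20-42 and 74-96 mm above the bench (gap 32 mm); jamb face 15 mm behind the axis. A shield knuckle can only be slid in sideways, along station +x
- shield: loose shield, 0.12 kg: upright aluminium panel 70 (x) x 8 (y) x 90 (z) mm with one steel knuckle on a short neck at its +x edge. Origin: centre of the panel's lower edge. Starts standing loosely in the stand's slot, lower edge 6 mm, top 96 mm above the bench. In its final place the lower edge is 13 mm above the bench and the panel points from the hinge to station -x
- shield_bore (a point): centre of the shield knuckle's bore, at x = +49, y = 0, z = +45 mm in the shield's frame, same axes. The knuckle is an upright tube, 22 mm outside, 14 mm bore, 22 mm tall, so it has 5 mm of play up and down in the jamb's gap, and 4 mm toward the jamb's face
- stand: black storage stand fixed to the bench, 60 (x) x 56 (y) x 31 mm high, with a slot 10 mm wide along x, open at both ends and at the top, its floor 6 mm above the bench; the shield stands in it with its knuckle over the +x end. Origin: centre of the underside. Its place and yaw vary
- scraper: loose scraper block, 0.12 kg, standing upright on the bench: white foot 90 (x) x 26 (y) x 22 mm, flat underneath, with a grey grip 62 (x) x 16 (y) mm centred on it from 22 to 68 mm high. Origin: centre of the underside, z up. Its place and yaw vary
- chip0: a beige resin trimming, a block of 15 x 10 x 10 mm; origin at its centre. It starts lying on the grey base plate in front of the knuckles, its centre 13 mm above the bench and at station x -50 to -16 mm, y -30 to +30 mm
- chip1: a beige resin trimming, a block of 12 x 12 x 10 mm; origin at its centre. It starts lying on the grey base plate in front of the knuckles, its centre 13 mm above the bench and at station x -50 to -16 mm, y -30 to +30 mm
- chip2: a beige resin trimming, a block of 14 x 9 x 10 mm; origin at its centre. It starts lying on the grey base plate in front of the knuckles, its centre 13 mm above the bench and at station x -50 to -16 mm, y -30 to +30 mm
- hinge_pin: bystander: loose steel pin, 8 mm thick, 98 mm long with a bent end, lying on the bench between the robot and the station; origin on the bench under the middle of its long part
- tweezers_black: bystander: black tweezers, 126 x 14 x 10 mm, lying on the bench in front; origin at the centre of the underside
- petri_small: bystander: small clear dish, 55 mm wide, 12 mm high, behind the station; origin at the centre of the underside
- grid_box: bystander: flat white box, 34 x 75 x 13 mm, right of and behind the station; origin at the centre of the underside
Mind the look-alikes: they are no part of the job. Leave any blue or green look-alike of the scraper alone.

How it is judged:
On the way:
1. all three trimmings are swept off the plate onto the bench while the shield still stands in its stand (height (world z) of chip0 between -0.01 and 0.011 m and height (world z) of chip1 between -0.01 and 0.011 m and height (world z) of chip2 between -0.01 and 0.011 m and distance of shield from where it was at the start of the episode below 0.02 m), for 0.1 s.
At the end, for the whole second after the job is handed in: gripper holds the shield (over 2 N) still and upright (0.1 rad), its bore within 4 mm sideways and 4 mm in height of midway between the jamb knuckles; scraper stands upright (0.15 rad) on the bench, released, clear of the station; trimmings on the bench, centres below 11 mm (horizontal distance between shield_bore and jamb_bore below 0.004 m and z of shield_bore in the frame of jamb_bore between -0.004 and 0.004 m and angle between shield's own z axis and vertical below 0.1 rad and contact force between the fingers and shield above 2 N and linear speed of shield below 0.02 m/s and height (world z) of scraper between -0.004 and 0.004 m and angle between scraper's own z axis and vertical below 0.15 rad and contact force between scraper and station below 0.1 N and contact force between the fingers and scraper below 0.1 N and height (world z) of chip0 between -0.01 and 0.011 m and height (world z) of chip1 between -0.01 and 0.011 m and height (world z) of chip2 between -0.01 and 0.011 m); the arm keeps its last pose, push and grip.
It fails at once if the gripper touched a resin trimming (contact force between the fingers and chip0 above 0.5 N or contact force between the fingers and chip1 above 0.5 N or contact force between the fingers and chip2 above 0.5 N).
It fails at once if the shield was rammed against the station (over 40 N) (contact force between shield and station above 40 N).
It fails at once if a bystander (pin, tweezers, small dish, grid box) was shifted more than 30 mm (distance of any of hinge_pin, tweezers_black, petri_small, grid_box from where it was at the start of the episode above 0.03 m).
It also fails if it takes over 58 s, if anything falls off the work surface, if the arm or the gripper's body presses on something with over 40 N, if the wrist force passes 120 N, or if a joint passes its speed limit or range.

### The arm

A 7-joint arm with a two-finger parallel gripper is mounted at the origin on a cart in front of the work surface, level with it; the furniture and walls round the work are solid. World frame = base frame: x ahead of the robot, y to its left, z up, the work surface at z = 0. Lengths are in m, angles in rad, forces in N, time in s.
With the tool pointing down it reaches from about 0.4 to 0.875 m from the base axis. Payload 6.5 kg.
Tool frame: the origin (TCP) lies on the centre line of the jaws, within the pads' length; the fingertips stand 19 mm ahead of it and the grasp point (between the pads) is the TCP; z points along the fingers, y is the line along which they close (so a half turn about z gives the same grasp; the last joint's range is limited). The gripper opens to 85 mm and grips with 20 to 120 N. Pads are 22 mm wide; open, the fingers measure 114 mm over their backs; the gripper's body (76 mm by 85 mm) begins 54 mm behind the grasp point. The pads swing forward as they close: fully open they stand 13 mm farther back than shut.
Start: joints at [1.203, 0.536, -0.004, 1.538, 0.003, 1.067, -0.071], TCP at [0.193, -0.621, 0.25] pointing down, gripper open.
Joint ranges: [-2.7, 2.7], [-0.37, 2.16], [-1.27, 1.26], [0.24, 2.4], [-1.31, 4.45], [0.19, 1.91], [-2.76, 2.76]. Speed limits (rad/s): [2.39, 2.39, 3.14, 3.14, 3.14, 3.14, 3.14].

### API

Orientations are given as a rotation vector (axis times angle).
In Python, from bench import ctrl gives the robot as it stands.
- The arm moves only by the tool carry_out, never from a script. Its argument "plan" is text: rows parted by semicolons, each of 7 numbers parted by spaces: the shift along the world's x, y, z in m, then the turn, a rotation vector about the world's x, y, z in degrees, then the opening in per cent of the stroke, from 0 (shut) to 100 (fully open). A call has 1 to 12 rows; each row is the pose to reach, as a shift and turn from the pose commanded when the call began; what a row does not reach only later rows make up. A row lasts 1/8 s, in which the tool goes at most 62.5 mm and 10.7 degrees, less where a joint would pass 70% of its speed; a pose out of reach is approached as far as the arm can. A call with a gripper value outside its range is refused whole. The fingers move at their own pace and stop on an object; "squeeze" is the grip in N (left out, the last holds). Time passes only in rows, so rows that repeat a pose let the fingers close. It gives the time, the measured TCP pose, the force, the opening and the grip force at its end, in the units of the state.
- ctrl.state(): the state, without advancing time (a new reading comes with each control period).
- ctrl.snapshot(name): name is "side" or "top" or "wrist"; returns the picture (480x640x3 uint8, red, green, blue); there is no depth.
- ctrl.camera_info(name): a dict with "mtx" (3x3 intrinsics, pixels), "xyz" and "orientation" of the camera in the world; the wrist camera has in their place "mount" (4x4, takes a point from camera to tool coordinates, whose origin is the TCP and whose axes are the flange's). Camera axes: x right, y up, looking along -z (the intrinsics and any distortion apply to the point x, -y, -z); pixel columns grow to the right and rows downward; lengths in m; the calibration is good to about 2 mm. A picture is of the moment at which its call begins: read the wrist's pose just before it. camera_info takes no time and is no camera call.
- ctrl.close_job(): hands the job in; it is judged then, once.
The state is a dict: "t": time; "qpos": joint angles; "dq": joint speeds; "effort": joint torques, N m; "tool_pos": TCP position; "eef_rot": TCP orientation; "ft_force": force on the tool from outside, world axes, zero at the start; "ft_torque": the same for the moment, N m; "gripper_width": finger opening in m; "gripper_force": force on a finger pad.
Only numpy, scipy, OpenCV 4.12 (cv2) and the standard library are available. Lean on these libraries where they do the work, as an engineer would, in place of code of your own. Each camera call takes 0.05 s, during which the arm holds its last target. There are 200 camera calls.

## Working session

There is one attempt and no reset: what is moved stays moved. The work goes in short steps, Python scripts to look and compute and a tool call to move; the robot and the scene stay as the last step left them, time stands still between calls to the robot, and variables do not carry over. Pictures are saved under pics/ and viewed, at most 10 in all, crops included, and the job is handed in when it is done.

Besides the shell and the picture viewer there is one more tool, called as name(argument=value, ...) on one line, values as JSON. carry_out: Moves the arm, as the interface text tells. Its arguments: {"type":"object","properties":{"plan":{"type":"string"},"squeeze":{"type":"number"}},"required":["plan"]}

```bash
ls; mkdir -p pics
python3 - <<'E'
from bench import ctrl
import cv2
for n in("top","side"):
    cv2.imwrite(f"pics/{n}0.png",ctrl.snapshot(n)[:,:,::-1]); print(n,ctrl.camera_info(n))
print(ctrl.camera_info("wrist"));print(ctrl.state())
E
```

```text
pics
top {'mtx': array([[488.08213813,   0.        , 319.73766703],
       [  0.        , 488.08213813, 244.88028514],
       [  0.        ,   0.        ,   1.        ]]), 'xyz': array([ 0.29687714, -0.03937365,  1.08851066]), 'orientation': array([ 0.16492373, -0.17035964, -1.65907451])}
side {'mtx': array([[512.42041326,   0.        , 319.29195214],
       [  0.        , 512.42041326, 235.46656678],
       [  0.        ,   0.        ,   1.        ]]), 'xyz': array([0.00688396, 0.85833579, 0.45504029]), 'orientation': array([ 0.39258592, -1.53416402, -2.21904697])}
{'mtx': array([[354.38300801,   0.        , 320.53955129],
       [  0.        , 354.38300801, 238.60460002],
       [  0.        ,   0.        ,   1.        ]]), 'mount': array([[ 1.27323078e-03,  9.64315478e-01,  2.64752788e-01,
         6.72734090e-02],
       [ 9.99998626e-01, -1.50876331e-03,  6.86280912e-04,
         1.20515233e-03],
       [ 1.06124060e-03,  2.64751550e-01, -9.64316074e-01,
        -1.23484705e-01],
       [ 0.00000000e+00,  0.00000000e+00,  0.00000000e+00,
         1.00000000e+00]])}
{'t': 0.1, 'qpos': array([ 1.20277714,  0.53710693, -0.00447758,  1.5387851 ,  0.00261238,
        1.06728863, -0.0711962 ]), 'dq': array([ 1.38857084e-03, -2.13365114e-03,  1.40469758e-03, -2.62977908e-03,
       -1.80880752e-03, -6.53711952e-05, -2.09357125e-04]), 'effort': array([ 3.28864931e-03, -5.84567535e+01,  1.05243064e+00, -2.59775215e+01,
        1.27041075e-02,  4.55883070e-03, -2.70778727e-06]), 'tool_pos': array([ 0.19306306, -0.62009553,  0.24948539]), 'eef_rot': array([-3.10433367e+00, -4.72245359e-01,  5.40000605e-04]), 'ft_force': array([0.0177853 , 1.01216518, 0.33949992]), 'ft_torque': array([-0.01922366,  0.04683855,  0.02921706]), 'gripper_force': 0.0, 'gripper_width': 0.08504216468428524}
```

View pics/top0.png

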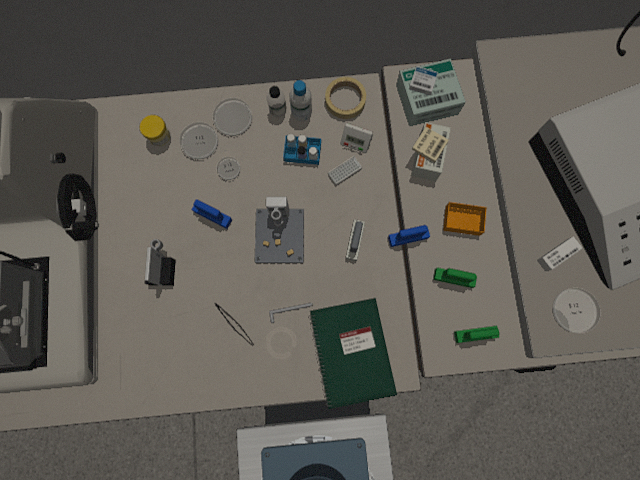

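View pics/side0.png

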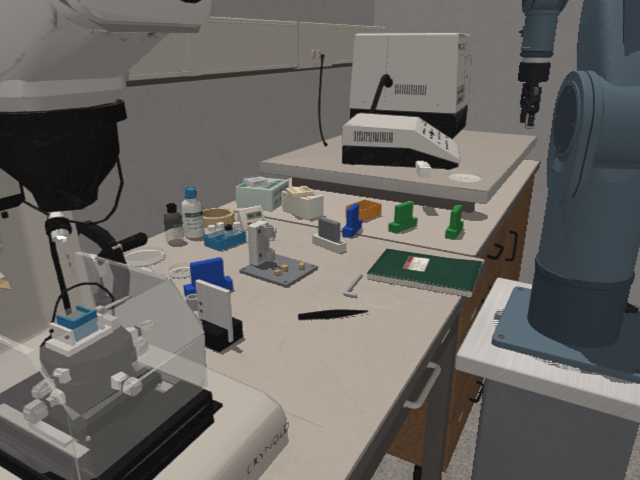

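The top view shows the station at about (279,236) with its jamb up-image, three chips, the white and grey scraper at (355,240) and the shield and stand at (158,265). The pin is at (290,310) and the tweezers at (234,325). Next I'll enlarge that area.

```bash
cat > h.py <<'E'
import numpy as np,cv2
from bench import ctrl
from scipy.spatial.transform import Rotation as R
def cam(n,st=None):
    c=ctrl.camera_info(n)
    if n=="wrist":
        T=np.eye(4);T[:3,:3]=R.from_rotvec(st["eef_rot"]).as_matrix();T[:3,3]=st["tool_pos"];T=T@c["mount"]
        return c["mtx"],T[:3,:3],T[:3,3]
    return c["mtx"],R.from_rotvec(c["orientation"]).as_matrix(),np.array(c["xyz"])
def px2w(C,uv,z):
    K,Rm,t=C;d=np.linalg.inv(K)@[uv[0],uv[1],1];d=Rm@(d*[1,-1,-1])
    return t+d*(z-t[2])/d[2]
def w2px(C,p):
    K,Rm,t=C;q=Rm.T@(np.asarray(p)-t)*[1,-1,-1];q=K@q;return q[:2]/q[2]
E
python3 - <<'E'
from h import *
im=cv2.imread("pics/top0.png")[185:310,130:380]
cv2.imwrite("pics/topc.png",cv2.resize(im,(800,400),interpolation=cv2.INTER_CUBIC))
C=cam("top")
for n,uv,z in[("plate",(279,236),.008),("scr",(355,240),0),("stand",(160,270),.03),("pin",(290,310),0)]:print(n,px2w(C,uv,z))
E
```

```text
plate [0.55693081 0.03617111 0.008     ]
scr [ 0.53286614 -0.13546585  0.        ]
stand [0.50018347 0.30109026 0.03      ]
pin [0.38847095 0.02538065 0.        ]
```

View pics/topc.png

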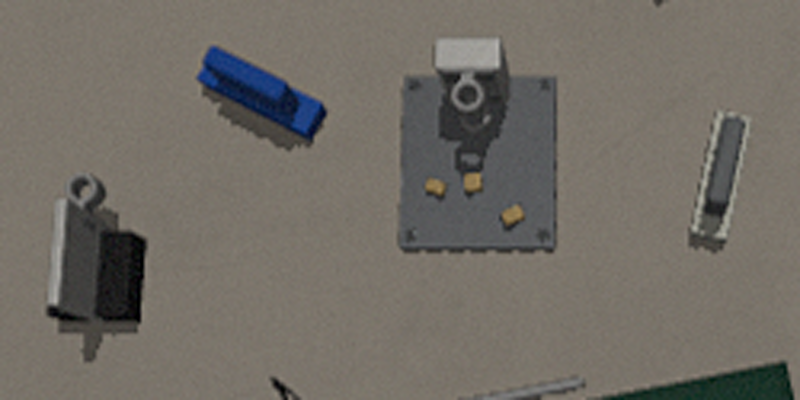

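Run:
```python
from h import *
C=cam("top")
def P(X,Y,z): return px2w(C,((X+.5)/3.2-.5+130,(Y+.5)/3.2-.5+185),z)
np.set_printoptions(precision=4,suppress=True)
for n,a in dict(plTL=(403,76,.008),plTR=(556,76,.008),plBR=(556,246,.008),plBL=(400,246,.008),kn=(467,93,.096),jL=(435,39,.096),jR=(501,39,.096),
 sTL=(722,113,.022),sTR=(750,117,.022),sBL=(690,234,.022),sBR=(724,238,.022),gT=(734,115,.068),gB=(715,213,.068),
 shk=(86,190,.062),shT=(62,200,.096),shB=(53,315,.096),stTR=(147,238,.031),stBR=(140,320,.031),c0=(435,187,.018),c1=(473,182,.018),c2=(512,215,.018),
 blue=(262,95,.02),bluR=(312,138,0.),pinR=(583,382,.004)).items(): print(n,P(*a))
```

```text
plTL [0.6271 0.0848 0.008 ]
plTR [ 0.6166 -0.0248  0.008 ]
plBR [ 0.4929 -0.0139  0.008 ]
plBL [0.5034 0.0952 0.008 ]
kn [0.5846 0.0335 0.096 ]
jL [0.6237 0.0518 0.096 ]
jR [0.6195 0.0082 0.096 ]
sTL [ 0.5741 -0.1392  0.022 ]
sTR [ 0.5693 -0.1585  0.022 ]
sBL [ 0.4899 -0.1076  0.022 ]
sBR [ 0.4849 -0.1308  0.022 ]
gT [ 0.56   -0.1428  0.068 ]
gB [ 0.4942 -0.1227  0.068 ]
shk [0.5515 0.2968 0.062 ]
shT [0.5379 0.3014 0.096 ]
shB [0.463  0.3088 0.096 ]
stTR [0.5212 0.2658 0.031 ]
stBR [0.4648 0.2724 0.031 ]
c0 [0.5411 0.0667 0.018 ]
c1 [0.5421 0.0399 0.018 ]
c2 [0.516  0.0145 0.018 ]
blue [0.6191 0.1842 0.02  ]
bluR [ 0.5896  0.154  -0.    ]
pinR [ 0.3967 -0.0241  0.004 ]
```

Both views agree. The station is near (0.560, 0.035) with yaw about -5°. The scraper is near (0.529, -0.134) with yaw about -20°, and the shield bore is near (0.552, 0.297) with yaw about -6°. I'm moving above the scraper.

carry_out(plan="0.336 0.486 -0.05 0 0 120 100;0.336 0.486 -0.05 0 0 120 100;0.336 0.486 -0.05 0 0 120 100;0.336 0.486 -0.05 0 0 120 100;0.336 0.486 -0.05 0 0 120 100;0.336 0.486 -0.05 0 0 120 100;0.336 0.486 -0.05 0 0 120 100;0.336 0.486 -0.05 0 0 120 100;0.336 0.486 -0.05 0 0 120 100;0.336 0.486 -0.05 0 0 120 100;0.336 0.486 -0.05 0 0 120 100;0.336 0.486 -0.05 0 0 120 100")

```text
t: 1.6
tool_pos: [0.5289, -0.1345, 0.1998]
eef_rot: [-1.143, -2.925, -0.0]
ft_force: [-1.1, 0.4, 0.8]
gripper_width: 0.0857
gripper_force: 0.0
```

carry_out(plan="0 0 0 0 0 22.5 100;0 0 0 0 0 22.5 100;0 0 0 0 0 22.5 100;0 0 0 0 0 22.5 100")

```text
t: 2.1
tool_pos: [0.5289, -0.1351, 0.2002]
eef_rot: [-0.559, -3.091, 0.0]
ft_force: [0.1, 0.7, 0.2]
gripper_width: 0.085
gripper_force: 0.0
```

Run:
```python
from h import *
st=ctrl.state();im=ctrl.snapshot("wrist")[:,:,::-1]
cv2.imwrite("pics/w1.png",im);np.savez("w1",p=st["tool_pos"],r=st["eef_rot"]);print(st["tool_pos"],st["eef_rot"],st["qpos"])
C=cam("wrist",st)
c,s=np.cos(np.radians(-20)),np.sin(np.radians(-20))
for x,y,z in[(45,13,22),(45,-13,22),(-45,13,22),(-45,-13,22),(31,8,68),(31,-8,68),(-31,8,68),(-31,-8,68)]:
    p=[.529+(c*x-s*y)/1e3,-.134+(s*x+c*y)/1e3,z/1e3];print(x,y,z,w2px(C,p).round())
```

```text
[ 0.52894067 -0.13507716  0.20019409] [-5.59194005e-01 -3.09115461e+00  2.03741994e-04] [ 0.70231772  0.52074004 -0.70277435  1.82996347  0.40937878  0.94094378
  1.03118897]
45 13 22 [337. 268.]
45 -13 22 [308. 269.]
-45 13 22 [337. 167.]
-45 -13 22 [306. 167.]
31 8 68 [333. 272.]
31 -8 68 [312. 272.]
-31 8 68 [333. 191.]
-31 -8 68 [311. 191.]
```

View pics/w1.png

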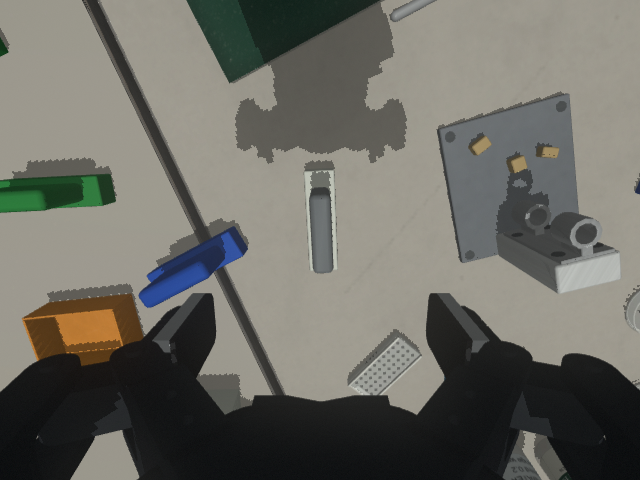

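The foot corners in this picture, (304–335,170) and (308–338,270), match the prediction within 2 px. I'm descending to grasp the grip.

carry_out(plan="0 0 -0.06 0 0 0 100;0 0 -0.12 0 0 0 100;0 0 -0.152 0 0 0 100;0 0 -0.152 0 0 0 100;0 0 -0.152 0 0 0 0;0 0 -0.152 0 0 0 0;0 0 -0.152 0 0 0 0;0 0 -0.152 0 0 0 0;0 0 -0.152 0 0 0 0;0 0 -0.152 0 0 0 0", squeeze=60)

```text
t: 3.4
tool_pos: [0.5298, -0.1348, 0.0491]
eef_rot: [0.551, 3.092, -0.001]
ft_force: [-0.6, -1.1, 6.4]
gripper_width: 0.0156
gripper_force: 58.5
```

carry_out(plan="0 0 0.05 0 0 0 0;-0.002 0.04 0.05 0 0 8 0;-0.007 0.10 0.05 0 0 15 0;-0.007 0.16 0.05 0 0 15 0;-0.007 0.21 0.05 0 0 15 0;-0.007 0.236 0.05 0 0 15 0;-0.007 0.236 0.05 0 0 15 0;-0.007 0.236 0.05 0 0 15 0")

```text
t: 4.4
tool_pos: [0.5221, 0.1001, 0.098]
eef_rot: [-0.144, -3.138, 0.002]
ft_force: [-0.8, -0.4, -0.7]
gripper_width: 0.0154
gripper_force: 58.1
```

Run:
```python
from h import *
st=ctrl.state();print(st["tool_pos"],st["eef_rot"],st["ft_force"])
im=ctrl.snapshot("wrist")[:,:,::-1];cv2.imwrite("pics/w2.png",im)
C=cam("wrist",st)
for z in(.008,):
  for x,y in((-63,-55),(-63,55),(13,0)):
    a=np.radians(-5);p=[.56+(np.cos(a)*x-np.sin(a)*y)/1e3,.0353+(np.sin(a)*x+np.cos(a)*y)/1e3,z];print(x,y,w2px(C,p).round())
```

```text
[0.52208958 0.10006921 0.09804172] [-1.44187122e-01 -3.13776379e+00  1.92679099e-03] [-0.75723226 -0.40489004 -0.65001932]
-63 -55 [133. 221.]
-63 55 [312. 220.]
13 0 [231. 331.]
```

View pics/w2.png

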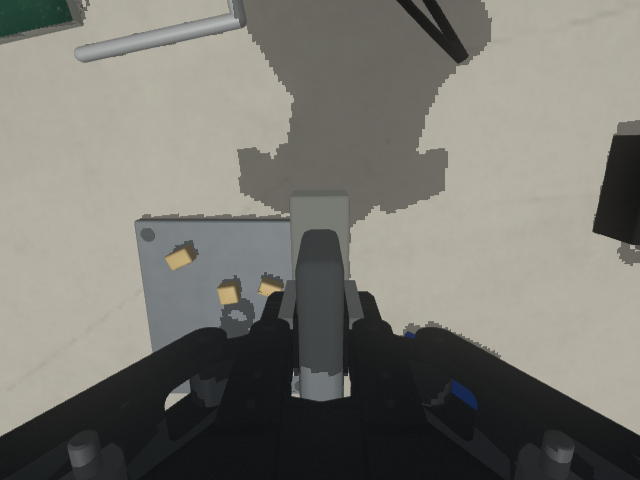

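The plate and chips sit where predicted, and the nearest chip at (270,287) clears the foot. I'm lowering and sweeping toward station -y.

carry_out(plan="0 0 -0.03 0 0 0 0;0 0 -0.04 0 0 0 0;0 0 -0.04 0 0 0 0;-0.001 -0.014 -0.04 0 0 0 0;-0.0025 -0.028 -0.04 0 0 0 0;-0.004 -0.042 -0.04 0 0 0 0;-0.005 -0.056 -0.04 0 0 0 0;-0.006 -0.070 -0.04 0 0 0 0;-0.0075 -0.084 -0.04 0 0 0 0;-0.0085 -0.098 -0.04 0 0 0 0;-0.010 -0.112 -0.04 0 0 0 0;-0.011 -0.126 -0.04 0 0 0 0")

```text
t: 5.95
tool_pos: [0.5111, -0.0255, 0.0583]
eef_rot: [-0.143, -3.138, 0.0]
ft_force: [0.5, 0.3, -0.9]
gripper_width: 0.0156
gripper_force: 58.4
```

Run:
```python
from h import *
st=ctrl.state();print(st["tool_pos"],st["eef_rot"],st["ft_force"])
cv2.imwrite("pics/w3.png",ctrl.snapshot("wrist")[:,:,::-1])
```

```text
[ 0.51106607 -0.02553403  0.05828569] [-1.42648158e-01 -3.13831984e+00  1.90694889e-05] [ 0.53107049  0.34393604 -0.88323723]
```

View pics/w3.png

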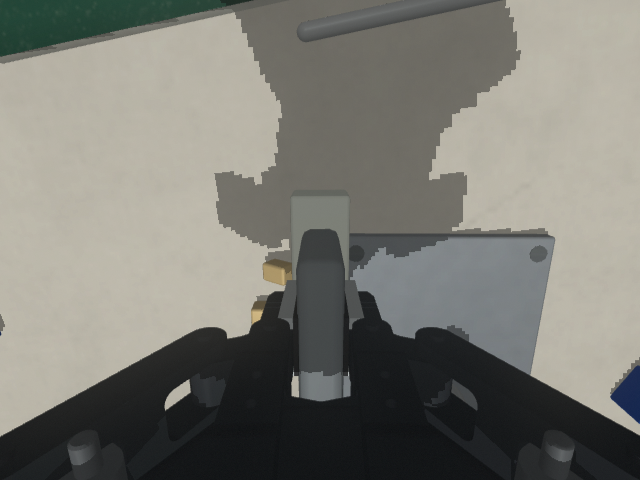

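Two chips are visible on the bench beside the foot at (277,272) and (258,313); the third is probably hidden behind a finger. I'll push a little further and lift, then check from the cameras before releasing the scraper.

carry_out(plan="-0.001 -0.012 0 0 0 0 0;-0.001 -0.012 0 0 0 0 0;-0.001 -0.012 0.05 0 0 0 0;0.01 -0.07 0.05 0 0 0 0;0.019 -0.1245 0.05 0 0 0 0;0.019 -0.1245 0.05 0 0 0 0;0.019 -0.1245 0.05 0 0 0 0")

```text
t: 6.88
tool_pos: [0.5301, -0.1481, 0.1082]
eef_rot: [-0.142, -3.138, -0.002]
ft_force: [-0.1, 0.7, -1.4]
gripper_width: 0.0156
gripper_force: 58.5
```

Run:
```python
from h import *
st=ctrl.state();print(st["tool_pos"])
a=ctrl.snapshot("wrist")[:,:,::-1];b=ctrl.snapshot("side")[:,:,::-1]
b=cv2.resize(b[210:300,230:350],(480,360),interpolation=cv2.INTER_CUBIC);a=cv2.resize(a[100:480,320:640],(303,360))
cv2.imwrite("pics/m4.png",np.hstack([b,a]))
```

```text
[ 0.53013855 -0.14813005  0.10822268]
```

View pics/m4.png

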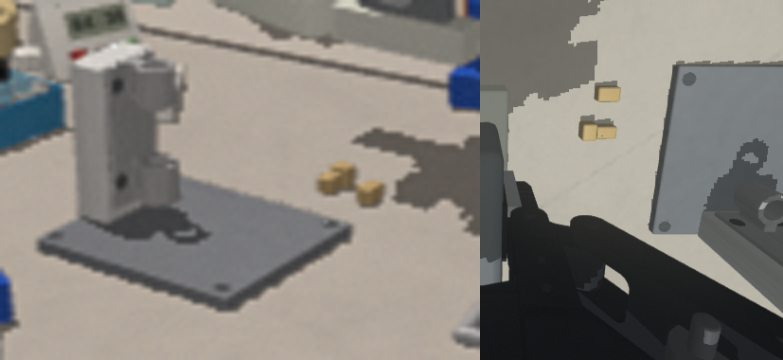

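All three chips lie on the bench and the plate is clear. I'm setting the scraper down and releasing it.

carry_out(plan="0 0 -0.04 0 0 0 0;0 0 -0.0555 0 0 0 0;0 0 -0.0585 0 0 0 0;0 0 -0.0585 0 0 0 0;0 0 -0.0585 0 0 0 100;0 0 -0.0585 0 0 0 100;0 0 -0.0585 0 0 0 100;0 0 -0.0585 0 0 0 100;0 0 0 0 0 0 100;0 0 0.06 0 0 0 100;0 0.06 0.12 0 0 0 100;0 0.06 0.12 0 0 0 100")

```text
t: 8.48
tool_pos: [0.5315, -0.0862, 0.2313]
eef_rot: [0.138, 3.134, 0.001]
ft_force: [0.2, 0.7, -0.2]
gripper_width: 0.0854
gripper_force: 0.0
```

carry_out(plan="-0.029 0.06 -0.02 0 0 0 100;-0.029 0.12 -0.02 0 0 0 100;-0.029 0.18 -0.02 0 0 0 100;-0.029 0.24 -0.02 0 0 0 100;-0.029 0.30 -0.02 0 0 0 100;-0.029 0.36 -0.02 0 0 0 100;-0.029 0.387 -0.02 0 0 -1 100;-0.029 0.387 -0.02 0 0 -1 100;-0.029 0.387 -0.02 0 0 -1 100;-0.029 0.387 -0.02 0 0 -1 100")

```text
t: 9.72
tool_pos: [0.5017, 0.2959, 0.2079]
eef_rot: [-0.174, -3.137, 0.002]
ft_force: [0.1, 0.7, 0.0]
gripper_width: 0.0854
gripper_force: 0.0
```

Run:
```python
from h import *
st=ctrl.state();im=ctrl.snapshot("wrist")[:,:,::-1]
print(st["tool_pos"],st["eef_rot"],st["qpos"]);np.savez("w5",p=st["tool_pos"],r=st["eef_rot"])
C=cam("wrist",st)
a=np.radians(-6)
for n,x,y,z in[("topf",35,0,96),("topb",-35,0,96),("bore",49,0,62),("bore bottom",49,0,40),("stc",-30,28,31),("stc",-30,-28,31)]:
    p=[.5028+(np.cos(a)*x-np.sin(a)*y)/1e3,.3019+(np.sin(a)*x+np.cos(a)*y)/1e3,z/1e3];print(n,w2px(C,p).round(1))
cv2.imwrite("pics/w5.png",cv2.resize(im[120:345,200:440],None,fx=2.5,fy=2.5,interpolation=cv2.INTER_CUBIC))
```

```text
[0.50172763 0.29592458 0.20785513] [-1.73580703e-01 -3.13661062e+00  2.31379399e-03] [-0.03270763  0.60686765 -0.80713323  1.72510902  0.50229942  1.03003673
  0.44232347]
topf [330.4 288.6]
topb [330.7 190.8]
bore [329.2 287.8]
bore bottom [328.7 277.9]
stc [361.7 186.3]
stc [295.4 186.6]
```

View pics/w5.png

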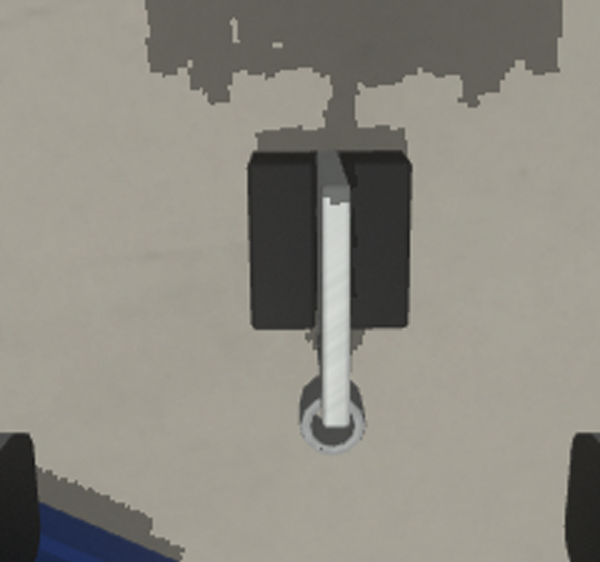

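The panel's top edge runs from crop (336,188) to (337,426), which is aligned with the tool and about 2–3 mm to +y of the estimate. I'm descending to grasp it.

carry_out(plan="0.002 0.0076 -0.05 0 0 0 100;0.002 0.0076 -0.10 0 0 0 100;0.002 0.0076 -0.13 0 0 0 100;0.002 0.0076 -0.14 0 0 0 100;0.002 0.0076 -0.14 0 0 0 100;0.002 0.0076 -0.14 0 0 0 0;0.002 0.0076 -0.14 0 0 0 0;0.002 0.0076 -0.14 0 0 0 0;0.002 0.0076 -0.14 0 0 0 0;0.002 0.0076 -0.14 0 0 0 0;0.002 0.0076 -0.14 0 0 0 0;0.002 0.0076 -0.14 0 0 0 0", squeeze=60)

```text
t: 11.28
tool_pos: [0.5034, 0.3056, 0.0686]
eef_rot: [0.17, 3.137, 0.0]
ft_force: [0.0, -0.7, 4.8]
gripper_width: 0.0072
gripper_force: 58.9
```

The shield is held. I'm lifting it out and carrying it to 40 mm in front of the knuckles, still high up.

carry_out(plan="0 0 0.03 0 0 0 0;0 0 0.07 0 0 0 0;0 0 0.11 0 0 0 0;-0.002 -0.05 0.11 0 0 1.2 0;-0.004 -0.10 0.11 0 0 1.2 0;-0.006 -0.15 0.11 0 0 1.2 0;-0.008 -0.20 0.11 0 0 1.2 0;-0.008 -0.24 0.11 0 0 1.2 0;-0.008 -0.264 0.11 0 0 1.2 0;-0.008 -0.264 0.07 0 0 1.2 0;-0.008 -0.264 0.04 0 0 1.2 0;-0.008 -0.264 0.04 0 0 1.2 0")

```text
t: 12.78
tool_pos: [0.4932, 0.0412, 0.1065]
eef_rot: [-0.136, -3.134, 0.001]
ft_force: [-0.6, 0.5, -0.2]
gripper_width: 0.0074
gripper_force: 59.2
```

Run:
```python
from h import *
st=ctrl.state();print(st["tool_pos"],st["eef_rot"],st["ft_force"],st["gripper_width"])
t=ctrl.snapshot("top")[:,:,::-1];s=ctrl.snapshot("side")[:,:,::-1]
cv2.imwrite("pics/t6f.png",t);cv2.imwrite("pics/s6f.png",s)
C=cam("top");S=cam("side");print(w2px(C,st["tool_pos"]),w2px(S,st["tool_pos"]),w2px(C,[.5844,.0335,.096]),w2px(S,[.5844,.0335,.096]))
a=cv2.resize(t[185:265,240:320],(480,480),interpolation=cv2.INTER_CUBIC);b=cv2.resize(s[205:295,230:290],(320,480),interpolation=cv2.INTER_CUBIC)
cv2.imwrite("pics/m6.png",np.hstack([a,b]))
```

```text
[0.49321349 0.04120389 0.10647267] [-1.36349260e-01 -3.13379710e+00  7.05349353e-04] [-0.5500008   0.47908596 -0.20675901] 0.00740439445931518
[274.70420403 255.47662835] [303.43279835 230.22580493] [275.58351561 213.79258624] [267.52208463 226.43719596]
```

View pics/m6.png

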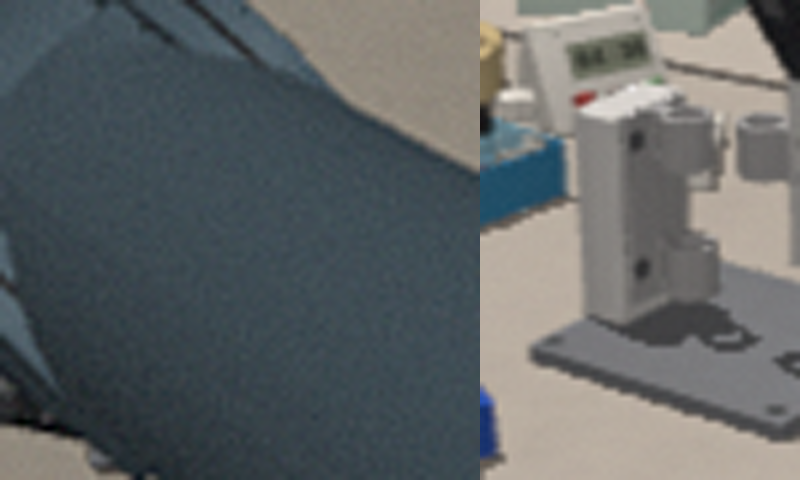

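The arm hides the top view, but the side view shows the jamb knuckles at crop x≈690 and the shield knuckle at x≈765. I'll use the earlier wrist pictures to find the station in tool coordinates.

Run:
```python
from h import *
np.set_printoptions(precision=4,suppress=True)
P=lambda p,r:cam("wrist",dict(tool_pos=np.array(p),eef_rot=np.array(r)))
w1=np.load("w1.npz");W1=P(w1["p"],w1["r"])
W2=P([.52209,.10007,.09804],[-.144187,-3.137764,.001927]);W3=P([.51107,-.02553,.05829],[-.142648,-3.13832,0])
# model prediction from top est
def st(x,y,z,a=np.radians(-5)): return np.array([.56+(np.cos(a)*x-np.sin(a)*y)/1e3,.0353+(np.sin(a)*x+np.cos(a)*y)/1e3,z/1e3])
for n,C,uv,m in[("w1 ring",W1,(584.5,233),(24,0,96)),("w1 -x-y",W1,(438,129),(-63,-55,8)),("w1 -x+y",W1,(571,94),(-63,55,8)),("w1 +x-y",W1,(460,262),(63,-55,8)),
 ("w2 -x-y",W2,(136,220),(-63,-55,8)),("w3 -x+y",W3,(554,236),(-63,55,8))]:
    print(n,(px2w(C,uv,m[2]/1e3)-st(*m))*1e3)
s=ctrl.state();print(s["tool_pos"],s["eef_rot"])
S=cam("side");a=np.radians(-5)
T=s["tool_pos"];b=T+[.0495*np.cos(a),.0495*np.sin(a),0];b[2]=T[2]-.0686+.006+.056
print("shield top ctr pred",w2px(S,b),"obs 283.5; jamb pred",w2px(S,st(24,0,96)),"obs 269.3")
print("du/dx,dy per mm",w2px(S,b+[.001,0,0])-w2px(S,b),w2px(S,b+[0,.001,0])-w2px(S,b))
```

```text
w1 ring [-1.2186 -2.1144  0.    ]
w1 -x-y [-0.4886 -1.2158  0.    ]
w1 -x+y [1.6217 0.2543 0.    ]
w1 +x-y [-3.0321 -2.7821  0.    ]
w2 -x-y [-0.2312  1.8201  0.    ]
w3 -x+y [-0.2682 -2.0038  0.    ]
[0.4953 0.0419 0.1088] [0.1364 3.1386 0.0005]
shield top ctr pred [282.5402 227.394 ] obs 283.5; jamb pred [267.7981 226.435 ] obs 269.3
du/dx,dy per mm [-0.4151 -0.0819] [-0.2675  0.1458]
```

The top-camera station estimate holds: the wrist offsets average near zero, and the side view agrees within 1 px. I'm descending at the standoff, then sliding in slowly along station +x.

carry_out(plan="0 0 -0.015 0 0 0 0;0 0 -0.03 0 0 0 0;0 0 -0.033 0 0 0 0;0 0 -0.033 0 0 0 0;0.006 -0.0005 -0.033 0 0 0 0;0.012 -0.001 -0.033 0 0 0 0;0.017 -0.0015 -0.033 0 0 0 0;0.022 -0.002 -0.033 0 0 0 0;0.027 -0.0025 -0.033 0 0 0 0;0.032 -0.003 -0.033 0 0 0 0;0.036 -0.003 -0.033 0 0 0 0;0.036 -0.003 -0.033 0 0 0 0")

```text
t: 14.38
tool_pos: [0.5315, 0.0385, 0.0753]
eef_rot: [0.137, 3.138, 0.0]
ft_force: [0.4, 0.4, -1.1]
gripper_width: 0.0073
gripper_force: 59.2
```

Run:
```python
from h import *
for i in range(3):
    s=ctrl.snapshot("side")[:,:,::-1]
st=ctrl.state();print(st["tool_pos"],st["eef_rot"],st["ft_force"],st["gripper_width"])
cv2.imwrite("pics/s7f.png",s)
cv2.imwrite("pics/s7.png",cv2.resize(s[208:278,235:335],(800,560),interpolation=cv2.INTER_CUBIC))
S=cam("side");a=np.radians(-5);b=st["tool_pos"]+[.0495*np.cos(a),.0495*np.sin(a),0];b[2]+=-.0686+.006+.045
print(b,(w2px(S,b)-[235,208])*8)
```

```text
[0.53095228 0.03850542 0.07523839] [-1.36950513e-01 -3.13832706e+00  1.40137231e-04] [-0.05684924 -0.6900125  -1.22340192] 0.007570939268581689
[0.58026392 0.03419121 0.05763839] [276.61643952 288.67121498]
```

View pics/s7.png

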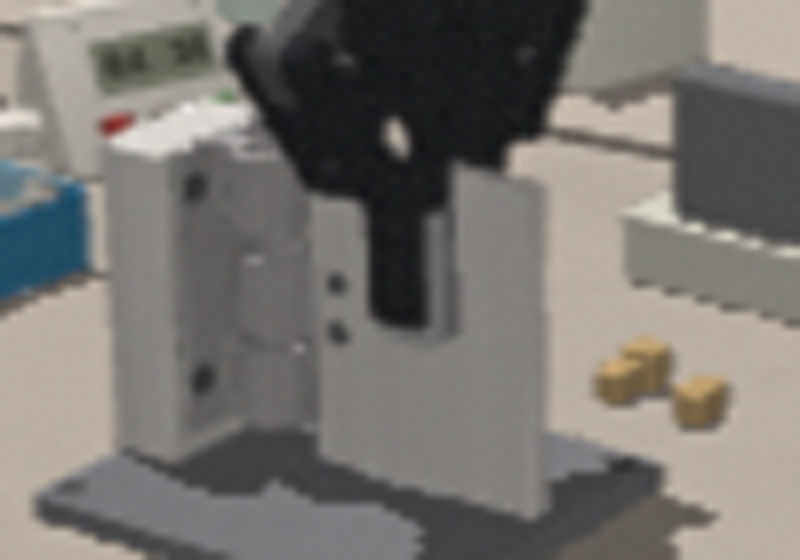

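Run:
```python
from h import *
g=cv2.cvtColor(cv2.imread("pics/s7f.png"),6).astype(float)
for n,a,b in(("up",230,237),("mid",243,249),("low",254,259)):
    print(n,a,g[a:b,258:280].mean(0).round().astype(int))
for u in (267,269,271,273): print(u,g[228:264,u].astype(int))
```

```text
up 230 [ 77  73  82  94  97  95 100 103 105 107 104 104 104  98  90  84  98  94
  90  90  88  80]
mid 243 [100  96  95  95  94  92  93 100 103 105 106 104 105 103 101 105 114 120
 104 102 121 128]
low 254 [104  72  66  78  95  99  96  98 103 105 107 104 105 104  97  94  97 122
 127 126 126 127]
267 [110 105 105 108 108 107 106 107 107 100  95  99 126 106 105 106 104 104
 105 105 105 103  94  91 102 104 104 106 106 105 106 106 105  88  67  66]
269 [107 106 104 104 105 103 105 103 106 106 104 105 102 103 104 106 102 104
 105 104 103 106 101  97 104 104 105 104 104 105 104 106 105  89  67  66]
271 [ 63  89  95 100  99 100  98  98  98  98 109 107 101 104 104 103 104 103
 103 103 104 102 103 112 105 103 104 104 103 104 103 102 100  83  66  65]
273 [ 26  22  26  52  95 104  99 103 111 112 102  99 102 106 106 104 104 107
 105 105 103 102  88 100  99  97  94  95  95  93  91  92  98 113  73  66]
```

The knuckle is inside the gap. The shading bands line up within about 0.5 px, which is about 1 mm. To settle x I'll feel gently for the jamb face, which lies 4 mm past the aligned position.

carry_out(plan="0.001 0 0 0 0 0 0;0.002 0 0 0 0 0 0;0.003 0 0 0 0 0 0;0.003 0 0 0 0 0 0;0.003 0 0 0 0 0 0")

```text
t: 15.15
tool_pos: [0.5342, 0.0385, 0.0753]
eef_rot: [-0.137, -3.139, 0.0]
ft_force: [-0.2, -0.4, -1.3]
gripper_width: 0.0073
gripper_force: 59.2
```

carry_out(plan="0.001 0 0 0 0 0 0;0.001 0 0 0 0 0 0;0.001 0 0 0 0 0 0")

```text
t: 15.52
tool_pos: [0.5352, 0.0385, 0.0753]
eef_rot: [-0.137, -3.139, -0.0]
ft_force: [0.7, -0.7, -1.9]
gripper_width: 0.0075
gripper_force: 59.2
```

carry_out(plan="0.001 0 0 0 0 0 0;0.001 0 0 0 0 0 0;0.001 0 0 0 0 0 0")

```text
t: 15.9
tool_pos: [0.5362, 0.0385, 0.0753]
eef_rot: [0.137, 3.139, -0.0]
ft_force: [0.1, -0.7, -0.7]
gripper_width: 0.0074
gripper_force: 59.2
```

No contact yet, so I'll continue in 1 mm steps.

carry_out(plan="0.001 0 0 0 0 0 0;0.001 0 0 0 0 0 0;0.001 0 0 0 0 0 0")

```text
t: 16.27
tool_pos: [0.5367, 0.0385, 0.0751]
eef_rot: [-0.137, -3.138, 0.0]
ft_force: [-3.0, -0.8, -1.1]
gripper_width: 0.0075
gripper_force: 59.2
```

carry_out(plan="0.001 0 0 0 0 0 0;0.001 0 0 0 0 0 0;0.001 0 0 0 0 0 0")

```text
t: 16.65
tool_pos: [0.5367, 0.0385, 0.075]
eef_rot: [-0.137, -3.136, 0.001]
ft_force: [-6.6, -0.6, 1.7]
gripper_width: 0.0072
gripper_force: 59.5
```

The shield touched the jamb face at x = 0.5367 with about 6 N. I'm backing off 4 mm, with small y and z trims.

carry_out(plan="-0.003 -0.0005 0.0003 0 0 0 0;-0.0055 -0.0007 0.0003 0 0 0 0;-0.0055 -0.0007 0.0003 0 0 0 0;-0.0055 -0.0007 0.0003 0 0 0 0;-0.0055 -0.0007 0.0003 0 0 0 0;-0.0055 -0.0007 0.0003 0 0 0 0")

```text
t: 17.4
tool_pos: [0.5328, 0.0378, 0.0756]
eef_rot: [0.137, 3.138, 0.0]
ft_force: [-0.3, 0.7, -0.8]
gripper_width: 0.0075
gripper_force: 59.2
```

Run:
```python
from h import *
s=ctrl.snapshot("side")[:,:,::-1];st=ctrl.state();print(st["tool_pos"],st["eef_rot"],st["ft_force"],st["gripper_force"])
g=cv2.cvtColor(s,6).astype(float)
for n,a,b in(("up",230,237),("mid",243,249),("low",254,259)): print(n,g[a:b,258:280].mean(0).round().astype(int))
for u in (266,267,268): print(u,g[228:264,u].astype(int))
```

```text
[0.53278535 0.03782332 0.07559337] [1.37200335e-01 3.13845444e+00 1.40126588e-04] [ 0.21897232 -0.09719749 -1.02714941] 59.22107934951782
up [ 76  73  82  94  97  95 100 102 105 106 104 105 103  98  93  92 100  98
  96  94  91  81]
mid [102  96  95  94  94  93  92 100 104 106 105 104 104 102 102 108 122 115
 102 109 127 124]
low [104  72  66  78  94  99  96  99 103 106 106 104 105 103  98 102 118 126
 127 125 127 126]
266 [109 103 104 106 106 105 104 105 103  98  90  92 121 106 104 104 104 104
 103 103 104  97  86  93 101 102 102 104 104 103 103 102 101  81  65  64]
267 [110 107 105 105 107 107 106 107 105 104  96 101 120 107 105 106 105 106
 106 107 106 104  94  92 104 105 105 105 106 105 107 105 104  87  67  66]
268 [108 105 104 104 104 103 103 104 104 106 106 115 108 105 106 106 105 105
 106 104 106 105 102  97 105 108 106 107 105 107 107 105 106  93  68  65]
```

The knuckle bands are aligned and the arm is still. Handing in.

```bash
python3 -c "
from bench import ctrl
print(ctrl.close_job())"
```

```text
the job is handed in; nothing more can be done
None
```

I handed the job in at about 17.5 s. The three trimmings are swept onto the bench, the scraper is released upright off the plate, and the shield is held upright with its knuckle midway between the jamb's two to within about 1–2 mm by my measurements. The hand-in call gave no verdict, and I took no picture of the scraper after letting go.

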